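# Start up the blood analyser and its label printer

### The job

Start up the clinic's blood analyser with light fingertip touches, in this order: press its round power key fully in so that it stays down, then press the raised end of the big rocker switch on the label printer until it is fully tipped over, then tap the long start bar on the analyser well down and let it spring back. Do not press the square stop key, do not pick up or push the printer about, and leave the bottles and the jar alone.

Things in the scene. Friction and masses are not known exactly. Their poses are not given: they have to be found in the camera images.
- analyser: white bench blood analyser, fixed, 240 x 300 mm, flat top 150 mm above the counter; origin at the centre of its underside, z up, -x its front (about towards the robot). Three control keys stand in a row along y near the front edge of its top, 90 mm apart, in any order; behind them lies a low sloping black screen (rear edge about 170 mm above the counter) and, beside it, the jar.
- power_unit: grey plate 44 x 60 x 8 mm (x, y, z of this body) fixed on the analyser's flat top; origin at the centre of its underside, z up. It carries the round power key.
- power_key_top (a point): centre of the top face of the ROUND power key (white disc 30 mm in diameter, 16 mm proud of its plate when out, 174 mm above the counter). The cap first gives 1 mm, then the key sinks 7 mm more under about 2.5 N and stays in; at the end of its stroke the cap's cushion yields 1 mm per 2.5 N, up to 6 mm. Released, the cap is left 7 mm lower than at first. Press the top about 9 mm down, or until 5 N is felt.
- power_key (a joint): how far the round power key is pressed in, m: 0 out, 0.007 fully in. Counts as in above 0.005.
- start_unit: grey plate 44 x 60 x 8 mm (x, y, z of this body) fixed on the analyser's flat top; origin at the centre of its underside, z up. It carries the long start bar.
- start_key_top (a point): centre of the top face of the LONG start bar (white, 50 mm along y, 18 mm along x, 16 mm proud of its plate when out, 174 mm above the counter). It is sprung: it sinks straight down 1 mm per 0.7 N after the first 0.7 N (6 mm at 5 N), reaches a hard stop at 12 mm (9 N), and comes back up when released.
- start_key (a joint): how far the start bar is pressed down, m: 0 up, 0.012 at its stop. A tap counts above 0.004.
- stop_unit: grey plate 44 x 60 x 8 mm (x, y, z of this body) fixed on the analyser's flat top; origin at the centre of its underside, z up. It carries the square stop key.
- stop_key_top (a point): centre of the top face of the SQUARE stop key (white, 26 x 26 mm, 16 mm proud of its plate, sprung like the start bar). Not to be pressed.
- stop_key (a joint): how far the square stop key is pressed down, m; 0 up. Must stay up.
- printer: white label printer, 170 x 130 x 120 mm (x, y, z) plus the switch on top, 1.4 kg, standing loose on the counter on rubber feet, to the robot's right; origin at the centre of its underside, z up. A black frame on its top (at 125 mm) surrounds the rocker switch.
- rocker_raised (a point): point to press: on the top face of the raised end of the white rocker paddle (66 mm along the printer's x, 32 mm along its y, 8 mm thick), 24 mm from the hinge line towards the printer's +x (the side away from the robot), about 145 mm above the counter at the start. It sinks about 7 mm under about 2 N and stays tipped; then a cushion yields 0.3 mm per N. Press the point about 8 mm down, or until 5 N is felt.
- rocker (a joint): tip of the rocker, rad: 0 = +x end raised by 0.13 rad (off; the start is 0 to 0.03), 0.26 = fully over, +x end down (on). Counts as over above 0.20. The hinge line runs along the printer's y through the middle of the paddle's underside, 134 mm above the counter.
- sanitiser_mid (a point): white pump bottle, 66 mm in diameter, 184 mm tall, to the left of the analyser. Bystander, loose, must stay standing where it is; this point is on its axis, 70 mm above its foot.
- reagent_mid (a point): amber bottle, 36 mm in diameter, 85 mm tall, on the counter beyond the gap between analyser and printer. Bystander, loose, must stay standing where it is; this point is on its axis, half-way up.
- jar_mid (a point): clear sample jar, 40 mm in diameter, 42 mm tall, standing on the rear left of the analyser's top. Bystander, loose, must stay standing where it is; this point is on its axis, half-way up.
Not all that is in view belongs to the job. Leave any red look-alike of the printer alone.

How it is judged:
By the outcome, as a careful person would: the job done as asked, in the order asked, and still so for the second after the job is handed in, with the robot touching nothing.
It also fails if it takes over 46 s, if anything falls off the work surface, if the arm or the gripper's body presses on something with over 40 N, if the wrist force passes 120 N, or if a joint passes its speed limit or range.

### The arm

A 6-joint arm with a two-finger parallel gripper is mounted at the origin on the work surface. World frame = base frame: x ahead of the robot, y to its left, z up, the work surface at z = 0. Lengths are in m, angles in rad, forces in N, time in s.
With the tool pointing down it reaches from about 0.3 to 0.75 m from the base axis. Payload 8.5 kg.
Tool frame: the origin (TCP) lies midway between the tips of the shut fingers; the grasp point (between the pads) lies 19 mm behind it; z points along the fingers, y is the direction in which the jaws open and shut (so a half turn about z gives the same grasp; the last joint's range is limited). The gripper opens to 85 mm and grips with 20 to 120 N. Pads are 22 mm wide; open, the fingers measure 114 mm over their backs; the gripper's body (76 mm by 85 mm) begins 54 mm behind the grasp point. The pads swing forward as they close: fully open they stand 13 mm farther back than shut.
Start: joints at [1.099, 0.381, 1.297, -0, 1.464, -0.215], TCP at [0.14, 0.532, 0.231] pointing down, gripper open.
Joint ranges: [-3.11, 3.11], [-0.89, 2.33], [0.22, 2.48], [-1.42, 4.56], [0.17, 2.85], [-2.88, 2.88]. Speed limits (rad/s): [2.39, 2.39, 3.14, 3.14, 3.14, 3.14].

### API

Orientations are given as a rotation vector (axis times angle).
In Python, from plant import arm, vision gives the robot as it stands.
- The arm moves only by the tool drive_tool, never from a script. Its argument "motion" is a list of rows, each a list of 7 numbers: the turn, a rotation vector about the tool's x, y, z in rad, then the shift along the tool's x, y, z in m, then the finger opening in m, from 0 to 0.0854. A call has 1 to 5 rows; each row is the pose to reach, as a shift and turn from the pose commanded when the call began, along the tool's axes at that moment; what a row does not reach only later rows make up. A row lasts 1/10 s, in which the tool goes at most 50 mm and 8.59 degrees, less where a joint would pass 70% of its speed; a pose out of reach is approached as far as the arm can. A call with a gripper value outside its range is refused whole. The fingers move at their own pace and stop on an object; "grip_force" is the grip in N (left out, the last holds). Time passes only in rows, so rows that repeat a pose let the fingers close. It gives the time, the measured TCP pose, the force and the opening at its end, in the units of the state.
- arm.state(): the state, without advancing time (a new reading comes with each control period).
- vision.get_image(name): name is "scene" or "top" or "wrist"; returns a dict with "img" (384x512x3 uint8, red, green, blue), "depth" (384x512 float32, m along the optical axis (not along the pixel's ray), 0 where there is no reading), "fx", "fy", "cx", "cy" (pixels), "rvec" (rotation vector, rad) and "tvec" (3), from world to camera coordinates, as OpenCV has them. Camera axes: x right, y down, z forward; pixel columns grow to the right and rows downward; lengths in m; the calibration is good to about 2 mm. A picture is of the moment at which its call begins.
- arm.job_done(): hands the job in, once; it reports no verdict.
The state is a dict: "t": time; "joint_positions": joint angles; "qd": joint speeds; "tau": joint torques, N m; "ee_pos": TCP position; "tcp_rot": TCP orientation; "ft_force": force on the tool from outside, world axes, zero at the start; "ft_torque": the same for the moment, N m; "width": finger opening in m.
Only numpy, scipy, OpenCV 4.12 (cv2) and the standard library are available. Lean on these libraries where they do the work, as an engineer would, in place of code of your own. Each camera call takes 0.05 s, during which the arm holds its last target.

## Working session

There is one attempt and no reset: what is moved stays moved. The work goes in short steps, Python scripts to look and compute and a tool call to move; the robot and the scene stay as the last step left them, time stands still between calls to the robot, and variables do not carry over. Pictures are saved under pics/ and viewed, and the job is handed in when it is done.

Besides the shell and the picture viewer there is one more tool, called after "Request:" by a JSON object that holds its "api" and its "payload". drive_tool: Moves the arm, as the interface text tells. Its arguments: {"type":"object","properties":{"motion":{"type":"array"},"grip_force":{"type":"number"}},"required":["motion"]}

```bash
mkdir -p pics; ls
cat > h.py <<'E'
import numpy as np, cv2
from plant import arm, vision
def grab(n,tag):
    d=vision.get_image(n); cv2.imwrite(f'pics/{tag}.png',d['img'][:,:,::-1]); np.savez(f'{tag}.npz',**d); return d
def load(tag): 
    z=np.load(f'{tag}.npz'); return {k:z[k] for k in z}
def cast(d,u,v,z):
    R=cv2.Rodrigues(np.array(d['rvec'],float))[0]; c=-R.T@np.array(d['tvec']).ravel()
    r=R.T@np.array([(u-d['cx'])/d['fx'],(v-d['cy'])/d['fy'],1]); return c+r*(z-c[2])/r[2]
def pts(d):
    R=cv2.Rodrigues(np.array(d['rvec'],float))[0]; t=np.array(d['tvec']).ravel()
    v,u=np.mgrid[:384,:512]; Z=d['depth']
    P=np.stack([(u-d['cx'])/d['fx']*Z,(v-d['cy'])/d['fy']*Z,Z],-1)
    W=(P-t)@R; W[Z==0]=np.nan; return W
E
python3 - <<'E'
from h import *
for n in ['scene','top']: grab(n,n+'0')
s=arm.state(); print({k:np.round(v,4) for k,v in s.items()})
E
```

```text
pics
{'t': np.float64(0.1), 'joint_positions': array([ 1.0987,  0.3811,  1.2981, -0.    ,  1.4636, -0.2153]), 'qd': array([ 0.0006, -0.0016, -0.0023, -0.0005, -0.0006, -0.0007]), 'tau': array([ 4.60000e-03, -4.49219e+01, -2.31654e+01, -2.00000e-04,
        3.70000e-03, -0.00000e+00]), 'ee_pos': array([0.1396, 0.5317, 0.2308]), 'tcp_rot': array([-4.0210e-01, -3.1153e+00,  1.9000e-03]), 'ft_force': array([0.4086, 0.8024, 0.0901]), 'ft_torque': array([-0.0114, -0.0924,  0.0026]), 'width': np.float64(0.0852)}
```

View pics/scene0.png

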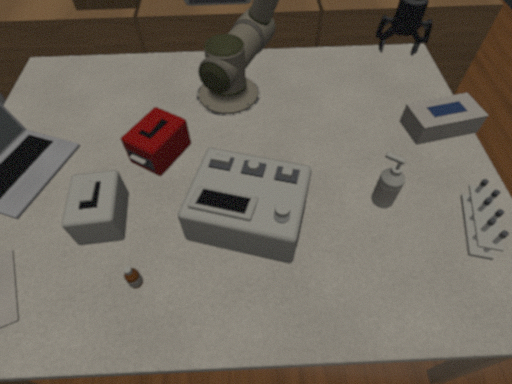

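View pics/top0.png

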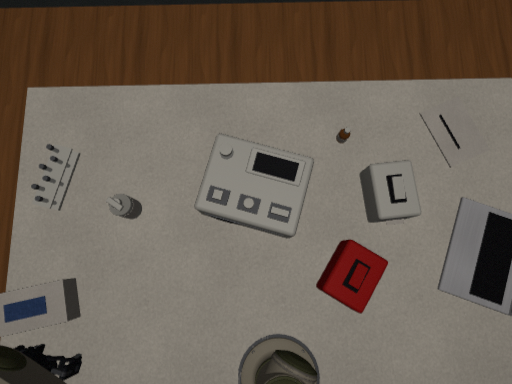

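The top view shows the analyser near (255,185) with keys at about (217,194), (249,203) and (280,212). The white printer is at (395,190) and the red look-alike at (353,275). I'll enlarge the keys and the printer to confirm them.

Run:
```python
from h import *
d=load('top0'); im=d['img'][:,:,::-1]
a=cv2.resize(im[175:240,190:310],None,fx=6,fy=6,interpolation=cv2.INTER_CUBIC)
b=cv2.resize(im[150:230,360:430],None,fx=5,fy=5,interpolation=cv2.INTER_CUBIC)
c=np.zeros((400,790,3),np.uint8); 
a=cv2.resize(a,(440,238)); c[:238,:440]=a; c[:400,440:790]=b
c=cv2.convertScaleAbs(c,alpha=1.3)
cv2.imwrite('pics/crop0.png',c)
W=pts(d)
R=cv2.Rodrigues(np.array(d['rvec'],float))[0]; print('cam',-R.T@d['tvec'].ravel(),d['fx'])
for n,(u,v) in dict(k1=(217,194),k2=(249,203),k3=(280,212),prn=(379,190),rock=(397,188),rockU=(397,180),rockD=(397,197),anl=(250,225),tab=(300,260)).items(): print(n,W[v,u].round(3))
```

```text
cam [0.35891372 0.06773208 1.1347706 ] 350.28427182305956
k1 [0.529 0.165 0.176]
k2 [0.502 0.076 0.174]
k3 [ 0.475 -0.009  0.174]
prn [ 0.541 -0.307  0.12 ]
rock [ 0.541 -0.351  0.143]
rockU [ 0.565 -0.353  0.141]
rockD [ 0.516 -0.349  0.139]
anl [0.445 0.075 0.138]
tab [ 0.342 -0.081 -0.003]
```

View pics/crop0.png

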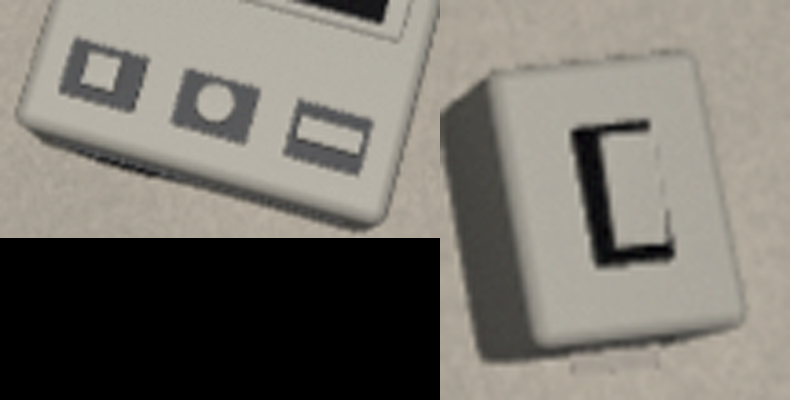

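The crop shows the square stop key on the left (217,194), the round power key in the middle (249,203) and the long start bar on the right (280,212). The white printer, with its black frame and white paddle, is at (397,188). It fits the description; the red one is the look-alike. Next I'll measure the points precisely.

Run:
```python
from h import *
d=load('top0'); W=pts(d)
def comp(mask,seed):
    n,l,s,c=cv2.connectedComponentsWithStats(mask.astype(np.uint8)); 
    k=l[seed[1],seed[0]]; return l==k,c[k],s[k]
g=d['img'].astype(int).mean(-1)
for n,(u,v) in dict(stop=(217,194),power=(249,203),start=(280,212)).items():
    m=np.zeros((384,512),bool); m[v-9:v+10,u-12:u+13]=True
    m1,c,s=comp(m&(W[...,2]>0.168),(u,v)); m2,c2,s2=comp(m&(g>140),(u,v))
    x,y=np.where(m1)[1].astype(float),0
    print(n,'depth',cast(d,*c,.174).round(4),s,'col',cast(d,*c2,.174).round(4),s2, 'z',np.nanmedian(W[...,2][m1]).round(4))
# printer
m=np.zeros((384,512),bool); m[150:235,355:430]=True
mt,c,s=comp(m&(abs(W[...,2]-.12)<.006)|m&(W[...,2]>.128),(380,190))
print('printer top',cast(d,*c,.12).round(4),s)
P=W[mt][:,:2].astype(np.float32); r=cv2.minAreaRect(P); print('rect',r)
mr,c,s=comp(m&(W[...,2]>.130),(397,188))
Pr=W[mr]; print('paddle',cast(d,*c,.141).round(4),s,Pr.mean(0),cv2.minAreaRect(Pr[:,:2].astype(np.float32)))
A=np.c_[Pr[:,:2]-Pr[:,:2].mean(0),np.ones(len(Pr))]; print('plane',np.linalg.lstsq(A,Pr[:,2],rcond=None)[0])
ma,c,s=comp((abs(W[...,2]-.15)<.004),(233,206)); r=cv2.minAreaRect(W[ma][:,:2].astype(np.float32)); print('an',r)
for n,(u,v) in dict(pump=(117,203)).items(): print(n,W[v,u])
d2=grab('wrist','wr0')
```

```text
stop depth [0.5289 0.1645 0.174 ] [212 189  11  11  87] col [0.5344 0.0574 0.174 ] [     0      0    512    384 196607] z 0.1735
power depth [0.5025 0.0785 0.174 ] [243 198  11  11  93] col [0.5344 0.0574 0.174 ] [     0      0    512    384 196608] z 0.1731
start depth [ 0.4764 -0.0071  0.174 ] [270 207  19  11 118] col [0.5344 0.0574 0.174 ] [     0      0    512    384 196608] z 0.1732
printer top [ 0.5407 -0.3533  0.12  ] [ 370  161   51   59 2293]
rect ((0.5429426431655884, -0.3546920120716095), (0.16666743159294128, 0.1267414093017578), 5.063718795776367)
paddle [ 0.5427 -0.3543  0.141 ] [391 176  15  24 265] [ 0.54275681 -0.35429896  0.14095184] ((0.5429393649101257, -0.355258584022522), (0.06511957198381424, 0.03246832638978958), 5.1056952476501465)
plane [ 0.11630981 -0.01131799  0.14095184]
an ((0.5646133422851562, 0.06020604074001312), (0.29287397861480713, 0.23456279933452606), 73.00595092773438)
pump [0.50894875 0.43854558 0.18417202]
```

Request:
{"api": "drive_tool", "payload": {"motion": [[0, 0, 0, -0.036, -0.027, 0, 0], [0, 0, 0, -0.072, -0.054, 0, 0], [0, 0, 0, -0.108, -0.08, 0, 0], [0, 0, 0, -0.144, -0.107, 0, 0], [0, 0, 0, -0.18, -0.134, 0, 0]], "grip_force": 20}}

```text
t: 0.65
ee_pos: [0.2804, 0.3551, 0.2312]
tcp_rot: [-0.402, -3.116, 0.0]
ft_force: [1.3, 0.4, 0.5]
width: 0.0124
```

Request:
{"api": "drive_tool", "payload": {"motion": [[0, 0, 0, -0.036, -0.027, 0, 0], [0, 0, 0, -0.072, -0.054, 0, 0], [0, 0, 0, -0.108, -0.08, 0, 0], [0, 0, 0, -0.144, -0.107, 0, 0], [0, 0, 0, -0.18, -0.134, 0, 0]]}}

```text
t: 1.15
ee_pos: [0.4206, 0.1796, 0.2313]
tcp_rot: [-0.402, -3.116, -0.0]
ft_force: [0.7, 0.4, -0.1]
width: -0.0003
```

```bash
cat > rel.py <<'E'
from h import *
import sys
s=arm.state(); R=cv2.Rodrigues(np.array(s['tcp_rot'],float))[0]
T=np.array(eval(sys.argv[1])); print('t',s['t'],'p',s['ee_pos'].round(4),'y',R[:,1].round(3),'z',R[:,2].round(3),'F',np.round(s['ft_force'],2),'w',s['width'],'rel',(R.T@(T-s['ee_pos'])).round(4))
E
python3 rel.py "[.5025,.0785,.231]"
```

```text
t 1.15 p [0.4206 0.1796 0.2313] y [0.254 0.967 0.   ] z [-0.  0. -1.] F [ 0.68  0.44 -0.05] w -0.00026930897242593584 rel [-0.1049 -0.077   0.0003]
```

Request:
{"api": "drive_tool", "payload": {"motion": [[0, 0, 0, -0.035, -0.026, 0, 0], [0, 0, 0, -0.07, -0.051, 0, 0], [0, 0, 0, -0.1049, -0.077, 0, 0], [0, 0, 0, -0.1049, -0.077, 0, 0], [0, 0, 0, -0.1049, -0.077, 0, 0]]}}

```text
t: 1.65
ee_pos: [0.5017, 0.0797, 0.2308]
tcp_rot: [-0.405, -3.114, -0.0]
ft_force: [0.0, 1.0, 0.1]
width: 0.0003
```

```bash
python3 -c "
from h import *
grab('wrist','wr1')"; python3 rel.py "[.5025,.0785,.231]"
```

```text
t 1.7 p [0.5013 0.0804 0.2311] y [0.254 0.967 0.   ] z [-0.001  0.    -1.   ] F [0.13 0.65 0.93] w 0.00023630018100303813 rel [-0.0017 -0.0016  0.0001]
```

View pics/wr1.png

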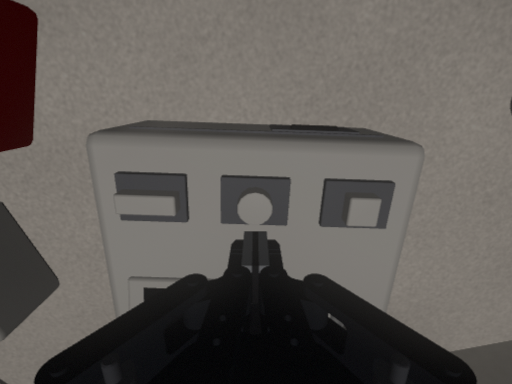

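The wrist view shows the round key at (255,208), the bar at (146,205) and the square key at (363,212). I'll cross-check these against the top view.

```bash
python3 -c "
from h import *
d=load('wr1')
for u,v in [(255,208),(146,205),(363,212)]: print(cast(d,u,v,.174).round(4))
W=pts(d)
for u,v in [(255,208),(146,205),(363,212)]: print(W[v,u].round(4))"; python3 rel.py "[.5025,.0785,.231]"
```

```text
[0.5012 0.0805 0.174 ]
[ 0.476  -0.0046  0.174 ]
[0.5273 0.1653 0.174 ]
[0.5012 0.0804 0.1739]
[ 0.4761 -0.0048  0.1735]
[0.5276 0.1655 0.1735]
t 1.7 p [0.5013 0.0804 0.2311] y [0.254 0.967 0.   ] z [-0.001  0.    -1.   ] F [0.13 0.65 0.93] w 0.00023630018100303813 rel [-0.0017 -0.0016  0.0001]
```

Request:
{"api": "drive_tool", "payload": {"motion": [[0, 0, 0, -0.001, -0.001, 0.025, 0], [0, 0, 0, -0.001, -0.001, 0.045, 0], [0, 0, 0, -0.001, -0.001, 0.053, 0], [0, 0, 0, -0.001, -0.001, 0.054, 0], [0, 0, 0, -0.001, -0.001, 0.054, 0]]}}

```text
t: 2.2
ee_pos: [0.5025, 0.0795, 0.1781]
tcp_rot: [0.401, 3.115, 0.0]
ft_force: [1.0, 0.1, 0.3]
width: -0.0003
```

Request:
{"api": "drive_tool", "payload": {"motion": [[0, 0, 0, 0, 0, 0.003, 0], [0, 0, 0, 0, 0, 0.006, 0], [0, 0, 0, 0, 0, 0.009, 0], [0, 0, 0, 0, 0, 0.009, 0]]}}

```text
t: 2.6
ee_pos: [0.5026, 0.079, 0.1683]
tcp_rot: [0.402, 3.115, 0.0]
ft_force: [1.3, 0.6, 2.4]
width: -0.0001
```

Request:
{"api": "drive_tool", "payload": {"motion": [[0, 0, 0, 0, 0, 0.002, 0], [0, 0, 0, 0, 0, 0.004, 0], [0, 0, 0, 0, 0, 0.004, 0]]}}

```text
t: 2.9
ee_pos: [0.5027, 0.079, 0.1646]
tcp_rot: [0.402, 3.115, 0.0]
ft_force: [0.2, 0.9, 6.5]
width: 0.0002
```

6.5 N at 9.4 mm down, so the key should be at its end stop. I'll lift and check.

Request:
{"api": "drive_tool", "payload": {"motion": [[0, 0, 0, 0, 0, -0.01, 0], [0, 0, 0, 0, 0, -0.035, 0], [0, 0, 0, 0, 0, -0.066, 0], [0, 0, 0, 0, 0, -0.066, 0]]}}

```text
t: 3.3
ee_pos: [0.5036, 0.0788, 0.2341]
tcp_rot: [0.401, 3.109, 0.0]
ft_force: [-0.4, -0.2, 0.5]
width: -0.0
```

```bash
python3 -c "
from h import *
d=grab('wrist','wr2'); W=pts(d)
for u,v in [(255,208),(146,205),(363,212)]: print(W[v-3:v+4,u-3:u+4].reshape(-1,3).mean(0).round(4))"; python3 rel.py "[.5667,-.3524,.231]"
```

```text
[0.5078 0.0784 0.1671]
[ 0.4795 -0.0073  0.1738]
[0.5314 0.1655 0.174 ]
t 3.35 p [0.5028 0.0788 0.2319] y [0.254 0.967 0.   ] z [ 0.003 -0.    -1.   ] F [ 0.53  0.56 -0.4 ] w 0.00018173828557349717 rel [-0.1713 -0.4009  0.0013]
```

View pics/wr2.png

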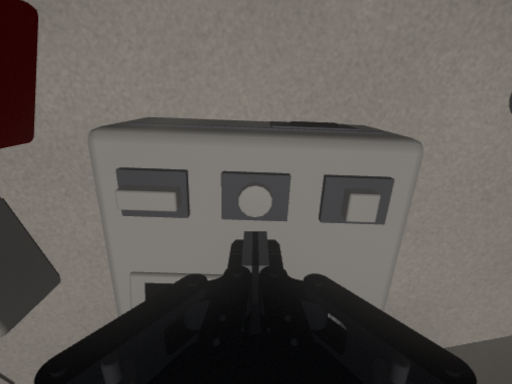

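The round cap now sits at 167 mm, so it has latched, and the other two keys are still at 174 mm. Next I'll go to the printer, turning about 20° to line up with it.

Request:
{"api": "drive_tool", "payload": {"motion": [[0, 0, -0.07, -0.0175, -0.041, 0, 0], [0, 0, -0.14, -0.035, -0.082, 0, 0], [0, 0, -0.21, -0.0525, -0.123, 0, 0], [0, 0, -0.28, -0.07, -0.164, 0, 0], [0, 0, -0.34, -0.0875, -0.205, 0, 0]]}}

```text
t: 3.85
ee_pos: [0.5344, -0.1432, 0.2292]
tcp_rot: [0.135, -3.136, -0.002]
ft_force: [0.6, 1.1, -0.0]
width: 0.0001
```

```bash
python3 rel.py "[.5,-.3524,.231]"
```

```text
t 3.85 p [ 0.5344 -0.1432  0.2292] y [-0.086  0.996  0.001] z [-0.002  0.001 -1.   ] F [ 0.59  1.11 -0.02] w 7.430537695252958e-05 rel [ 0.0522 -0.2055 -0.0019]
```

Request:
{"api": "drive_tool", "payload": {"motion": [[0, 0, 0, -0.003, -0.045, -0.002, 0], [0, 0, 0, -0.006, -0.09, -0.002, 0], [0, 0, 0, -0.009, -0.135, -0.002, 0], [0, 0, 0, -0.012, -0.18, -0.002, 0], [0, 0, 0, -0.0142, -0.2112, -0.002, 0]]}}

```text
t: 4.35
ee_pos: [0.566, -0.3535, 0.2304]
tcp_rot: [0.128, -3.137, -0.003]
ft_force: [-0.7, 0.4, -0.3]
width: -0.0001
```

```bash
python3 -c "
from h import *
d=grab('wrist','wr3')";python3 rel.py "[.5667,-.3524,.231]"
```

```text
t 4.4 p [ 0.5658 -0.3572  0.2295] y [-0.079  0.997  0.001] z [-0.003  0.001 -1.   ] F [-3.25 -0.6  -0.92] w 0.0004286090039486194 rel [-0.0013  0.0047 -0.0015]
```

View pics/wr3.png

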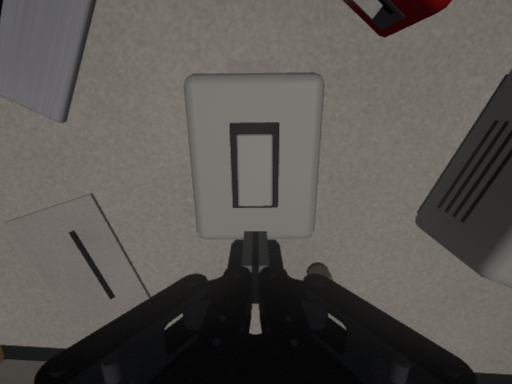

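The printer is square with the tool; its paddle spans about (237–272, 135–207). The arm was still settling, so I'll wait two rows and measure again.

Request:
{"api": "drive_tool", "payload": {"motion": [[0, 0, 0, 0, 0, 0, 0], [0, 0, 0, 0, 0, 0, 0]]}}

```text
t: 4.6
ee_pos: [0.5664, -0.3502, 0.2313]
tcp_rot: [0.131, -3.137, -0.003]
ft_force: [-0.2, -0.4, 0.6]
width: -0.0002
```

```bash
python3 -c "
from h import *
d=grab('wrist','wr4');W=pts(d)
m=np.zeros((384,512),bool); m[110:225,215:295]=True
m&=W[...,2]>.1315
n,l,s,c=cv2.connectedComponentsWithStats(m.astype(np.uint8)); k=1+s[1:,4].argmax(); print(s[k],c[k])
P=W[l==k]; print(P.mean(0),cv2.minAreaRect(P[:,:2].astype(np.float32)))
A=np.c_[P[:,:2]-P[:,:2].mean(0),np.ones(len(P))]; print(np.linalg.lstsq(A,P[:,2],rcond=None)[0])
"; python3 rel.py "[.5667,-.3524,.231]"
```

```text
[ 233  133   36   72 2523] [250.53745541 167.98850575]
[ 0.54142772 -0.35519516  0.14165548] ((0.542768657207489, -0.3551645874977112), (0.06485442072153091, 0.03211557865142822), 4.790781021118164)
[0.11566782 0.00803603 0.14165548]
t 4.65 p [ 0.5666 -0.3498  0.2319] y [-0.084  0.996  0.001] z [-0.001  0.001 -1.   ] F [-0.2   0.42  0.56] w -0.00013971140539184015 rel [ 0.0001 -0.0026  0.0009]
```

Both views agree: paddle centre (0.5427, -0.355), yaw 4.8°, +x end raised. Now I'll descend.

Request:
{"api": "drive_tool", "payload": {"motion": [[0, 0, 0, -0.001, -0.003, 0.025, 0], [0, 0, 0, -0.001, -0.003, 0.055, 0], [0, 0, 0, -0.001, -0.003, 0.074, 0], [0, 0, 0, -0.001, -0.003, 0.08, 0], [0, 0, 0, -0.001, -0.003, 0.08, 0]]}}

```text
t: 5.15
ee_pos: [0.568, -0.3528, 0.1522]
tcp_rot: [0.132, -3.138, -0.001]
ft_force: [0.7, -0.1, 0.4]
width: -0.0002
```

Request:
{"api": "drive_tool", "payload": {"motion": [[0, 0, 0, 0, 0, 0.003, 0], [0, 0, 0, 0, 0, 0.006, 0], [0, 0, 0, 0, 0, 0.009, 0], [0, 0, 0, 0, 0, 0.009, 0]]}}

```text
t: 5.55
ee_pos: [0.5681, -0.3538, 0.1435]
tcp_rot: [-0.131, 3.138, -0.001]
ft_force: [0.4, -0.2, 1.7]
width: 0.0
```

Request:
{"api": "drive_tool", "payload": {"motion": [[0, 0, 0, 0, 0, 0.002, 0], [0, 0, 0, 0, 0, 0.004, 0], [0, 0, 0, 0, 0, 0.004, 0]]}}

```text
t: 5.85
ee_pos: [0.5685, -0.3539, 0.1397]
tcp_rot: [-0.131, 3.137, -0.001]
ft_force: [3.9, 0.9, 3.7]
width: 0.0
```

Request:
{"api": "drive_tool", "payload": {"motion": [[0, 0, 0, 0, 0, 0.001, 0], [0, 0, 0, 0, 0, 0.001, 0]]}}

```text
t: 6.05
ee_pos: [0.5686, -0.3539, 0.1391]
tcp_rot: [-0.131, 3.137, -0.002]
ft_force: [4.6, 1.5, 6.6]
width: 0.0
```

The force has reached 6.6 N, so I'll lift and check.

Request:
{"api": "drive_tool", "payload": {"motion": [[0, 0, 0, 0, 0, -0.01, 0], [0, 0, 0, 0, 0, -0.035, 0], [0, 0, 0, 0, 0, -0.07, 0], [0, 0, 0, 0, 0, -0.092, 0], [0, 0, 0, 0, 0, -0.092, 0]]}}

```text
t: 6.55
ee_pos: [0.5681, -0.3544, 0.2339]
tcp_rot: [-0.13, 3.136, -0.006]
ft_force: [-0.3, -0.2, 0.1]
width: -0.0002
```

```bash
python3 -c "
from h import *
d=grab('wrist','wr5');W=pts(d)
m=np.zeros((384,512),bool); m[110:225,215:295]=True
m&=W[...,2]>.1315
n,l,s,c=cv2.connectedComponentsWithStats(m.astype(np.uint8)); k=1+s[1:,4].argmax(); print(s[k],c[k])
P=W[l==k]; print(P.mean(0),cv2.minAreaRect(P[:,:2].astype(np.float32)))
A=np.c_[P[:,:2]-P[:,:2].mean(0),np.ones(len(P))]; print(np.linalg.lstsq(A,P[:,2],rcond=None)[0])
"; python3 rel.py "[.4764,-.0065,.231]"
```

```text
[ 238  132   36   69 2379] [255.69819252 165.19714166]
[ 0.54136083 -0.35536655  0.14210809] ((0.5440291166305542, -0.3550657629966736), (0.06605923175811768, 0.03198089078068733), 5.2298264503479)
[-0.11977524 -0.00965147  0.14210809]
t 6.6 p [ 0.5677 -0.354   0.2315] y [-0.083  0.997 -0.001] z [ 0.    -0.001 -1.   ] F [ 0.39  1.13 -0.34] w -0.0002668164443486478 rel [ 0.0622  0.3538 -0.    ]
```

View pics/wr5.png

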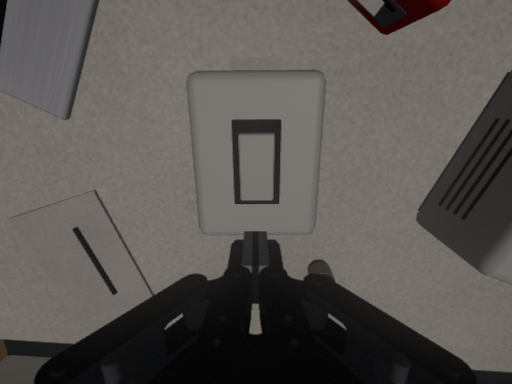

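The paddle slope went from +0.116 to -0.120, so the rocker is fully over, and the printer has not moved within about 1 mm. Next is the start bar, turning back.

Request:
{"api": "drive_tool", "payload": {"motion": [[0, 0, 0.07, 0.0078, 0.044, 0, 0], [0, 0, 0.14, 0.0156, 0.088, 0, 0], [0, 0, 0.21, 0.0234, 0.132, 0, 0], [0, 0, 0.28, 0.0312, 0.176, 0, 0], [0, 0, 0.35, 0.039, 0.22, 0, 0]]}}

```text
t: 7.1
ee_pos: [0.5091, -0.1359, 0.2288]
tcp_rot: [-0.423, -3.109, -0.001]
ft_force: [1.3, 0.1, 0.0]
width: 0.0004
```

```bash
python3 rel.py "[.4764,-.0065,.231]"
```

```text
t 7.1 p [ 0.5091 -0.1359  0.2288] y [0.267 0.964 0.   ] z [-0.004  0.001 -1.   ] F [1.29 0.1  0.04] w 0.00038024482798524483 rel [ 0.0661  0.116  -0.0019]
```

Request:
{"api": "drive_tool", "payload": {"motion": [[0, 0, 0, 0.022, 0.039, -0.002, 0], [0, 0, 0, 0.044, 0.077, -0.002, 0], [0, 0, 0, 0.066, 0.116, -0.002, 0], [0, 0, 0, 0.066, 0.116, -0.002, 0], [0, 0, 0, 0.066, 0.116, -0.002, 0]]}}

```text
t: 7.6
ee_pos: [0.477, -0.0079, 0.2314]
tcp_rot: [-0.415, -3.112, 0.0]
ft_force: [0.7, -0.6, -1.0]
width: -0.0002
```

```bash
python3 -c "
from h import *
d=grab('wrist','wr6')"; python3 rel.py "[.4764,-.0065,.231]"
```

```text
t 7.65 p [ 0.4774 -0.0087  0.2315] y [ 0.263  0.965 -0.   ] z [-0.002  0.    -1.   ] F [ 0.24 -0.19  0.12] w 0.00023228802455177512 rel [0.0015 0.0019 0.0005]
```

View pics/wr6.png

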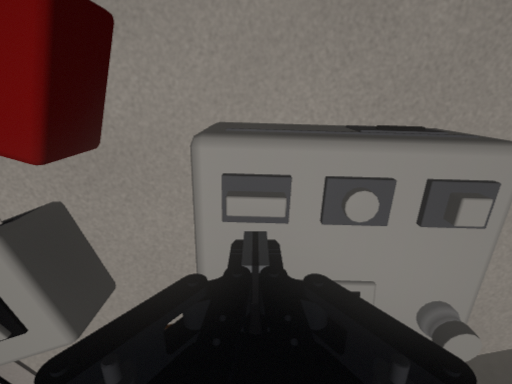

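The start bar is centred ahead of the fingers at (256,206), the same place the round key was when I was over it. Now to tap it.

Request:
{"api": "drive_tool", "payload": {"motion": [[0, 0, 0, 0.001, 0.001, 0.025, 0], [0, 0, 0, 0.001, 0.001, 0.045, 0], [0, 0, 0, 0.001, 0.001, 0.053, 0], [0, 0, 0, 0.001, 0.001, 0.054, 0], [0, 0, 0, 0.001, 0.001, 0.054, 0]]}}

```text
t: 8.15
ee_pos: [0.4774, -0.0079, 0.1787]
tcp_rot: [0.419, 3.113, -0.0]
ft_force: [0.3, -0.1, -0.4]
width: 0.0001
```

Request:
{"api": "drive_tool", "payload": {"motion": [[0, 0, 0, 0, 0, 0.004, 0], [0, 0, 0, 0, 0, 0.008, 0], [0, 0, 0, 0, 0, 0.011, 0], [0, 0, 0, 0, 0, 0.012, 0], [0, 0, 0, 0, 0, 0.012, 0]]}}

```text
t: 8.65
ee_pos: [0.4775, -0.0075, 0.1668]
tcp_rot: [0.418, 3.112, -0.001]
ft_force: [0.5, -1.4, 5.1]
width: -0.0003
```

Request:
{"api": "drive_tool", "payload": {"motion": [[0, 0, 0, 0, 0, -0.01, 0], [0, 0, 0, 0, 0, -0.035, 0], [0, 0, 0, 0, 0, -0.066, 0], [0, 0, 0, 0, 0, -0.09, 0], [0, 0, 0, 0, 0, -0.09, 0]]}}

```text
t: 9.15
ee_pos: [0.4777, -0.0072, 0.2595]
tcp_rot: [0.417, 3.108, -0.001]
ft_force: [-0.3, -0.4, -0.1]
width: 0.0001
```

Request:
{"api": "drive_tool", "payload": {"motion": [[0, 0, 0, 0.045, 0, 0, 0], [0, 0, 0, 0.09, 0, 0, 0], [0, 0, 0, 0.09, 0, 0, 0], [0, 0, 0, 0.09, 0, 0, 0]]}}

```text
t: 9.55
ee_pos: [0.3895, 0.0168, 0.2563]
tcp_rot: [-0.417, -3.114, -0.0]
ft_force: [1.2, 0.2, -0.3]
width: 0.0004
```

```bash
python3 -c "
from h import *
grab('wrist','wr7');d=grab('top','top1');W=pts(d);W0=pts(load('top0'))
for n,(u,v) in dict(stop=(217,194),power=(249,203),start=(280,212),rk_far=(396,179),rk_near=(398,197),jar=(226,152),pump=(117,203),reag=(343,135)).items(): print(n,W0[v,u].round(4),W[v,u].round(4))
m=np.abs(d['img'].astype(int)-load('top0')['img']).max(-1); print(m[120:215,20:240].max(), m[110:150,325:360].max())
m=np.zeros((384,512),bool); m[150:235,355:430]=True; m&=W[...,2]>.114
print(cv2.minAreaRect(W[m][:,:2].astype(np.float32)))
m=np.zeros((384,512),bool); m[150:235,355:430]=True; m&=W0[...,2]>.114
print(cv2.minAreaRect(W0[m][:,:2].astype(np.float32)))
W=pts(load('wr7'))"; python3 rel.py "[.4764,-.0065,.231]"
```

```text
stop [0.5294 0.1646 0.1756] [0.5298 0.1648 0.1735]
power [0.5024 0.0762 0.174 ] [0.5038 0.0763 0.165 ]
start [ 0.4755 -0.0088  0.1739] [0.4326 0.0194 0.5277]
rk_far [ 0.5676 -0.3499  0.1434] [ 0.5689 -0.3525  0.1373]
rk_near [ 0.5157 -0.3526  0.1382] [ 0.5152 -0.3513  0.1413]
jar [0.6452 0.1374 0.192 ] [0.6457 0.1375 0.1904]
pump [0.5089 0.4385 0.1842] [0.5096 0.4401 0.1802]
reag [ 0.7329 -0.2288  0.0616] [ 0.7343 -0.2299  0.0577]
8 8
((0.5431088209152222, -0.35416924953460693), (0.16741333901882172, 0.1280083954334259), 5.301901340484619)
((0.5429426431655884, -0.3546920120716095), (0.16666743159294128, 0.1267414093017578), 5.063718795776367)
t 9.65 p [0.3907 0.0164 0.2562] y [0.264 0.965 0.   ] z [-0.  0. -1.] F [-0.18  1.09  0.3 ] w 5.063544792119606e-05 rel [-0.0887  0.0006  0.0252]
```

View pics/top1.png

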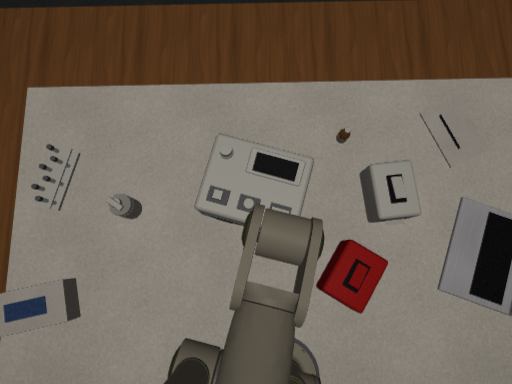

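View pics/wr7.png

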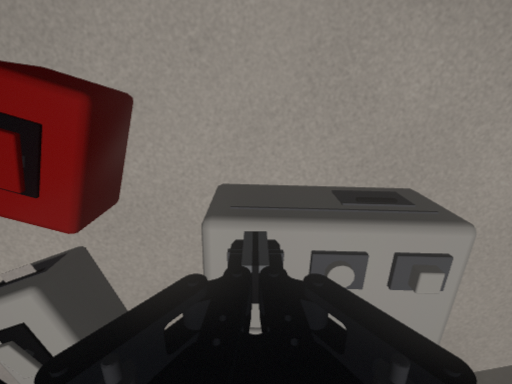

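The stop key is up, the power key is in, the rocker is over, and the printer and bystanders are unmoved. The arm hides the start bar in these views, so I'll check it in the scene view before handing in.

```bash
python3 -c "
from h import *
d=grab('scene','scene1'); W=pts(d)
m=np.isfinite(W[...,2])
for n,p in dict(start=(.4765,-.0065),power=(.502,.0795),stop=(.5285,.165)).items():
    s=m&(np.hypot(W[...,0]-p[0],W[...,1]-p[1])<.008)&(W[...,2]>.14)&(W[...,2]<.19); print(n,s.sum(),np.median(W[s][:,2]) if s.any() else None)
im=cv2.resize(d['img'][130:270,170:320,::-1],None,fx=4,fy=4,interpolation=cv2.INTER_CUBIC); cv2.imwrite('pics/sc1c.png',im)"
```

```text
start 24 0.17472897028897227
power 26 0.1679510632678593
stop 22 0.1756462779450591
```

View pics/sc1c.png

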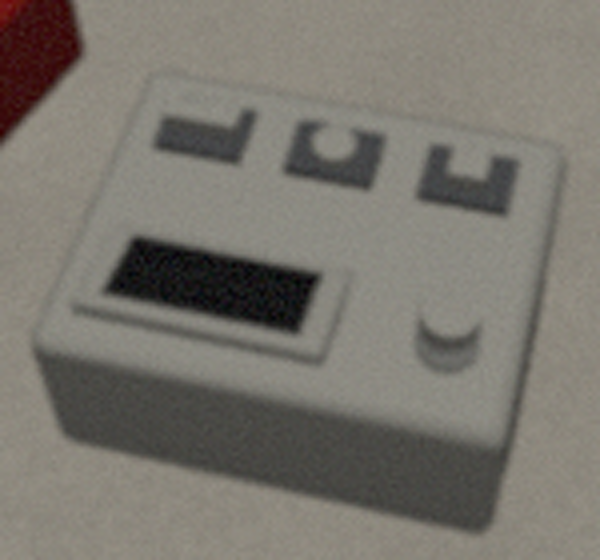

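The start bar is back up at 175 mm, the power key is at 168 mm and the stop key at 175 mm.

```bash
python3 -c "
from plant import arm
print(arm.job_done(), arm.state()['t'])"
```

```text
the job is handed in; nothing more can be done
the job is handed in; nothing more can be done
```

The job is done and handed in after about 10 s, with the three presses made in the order asked and the gripper shut throughout. I stopped each press on its force reading:
- **Power key:** pressed about 9.4 mm down to 6.5 N. Its cap now sits at 167–168 mm, 7 mm lower than before, so it has latched in. One top-view pixel read 165 mm, which I put down to depth noise.
- **Printer rocker:** pressed on its raised end to 6.6 N, with about 4.8 N sideways on the tool. The paddle's slope went from +0.116 to -0.120, so it is fully tipped over.
- **Start bar:** tapped about 7 mm down at 5.1 N. It has sprung back to 175 mm.

In the last checks the stop key was still up at 174–175 mm. The printer moved less than 1 mm, which is within measuring error, and the bottles and jar were unchanged in the images. The gripper was clear of everything at 0.256 m.

Top and wrist views agreed to about 2.5 mm on key positions, and no check failed.

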